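# Flip open the blue ear-tag tin

### The arm

A 6-joint arm with a two-finger parallel gripper is mounted at the origin on the work surface. World frame = base frame: x ahead of the robot, y to its left, z up, the work surface at z = 0. Lengths are in m, angles in rad, forces in N, time in s.
With the tool pointing down it reaches from about 0.35 to 1 m from the base axis. Payload 7.1 kg.
Tool frame: the origin (TCP) lies at the very end of the fingers, on their centre line; the grasp point (between the pads) lies 19 mm behind it; z points along the fingers, y is the direction in which the jaws open and shut (so a half turn about z gives the same grasp; the last joint's range is limited). The gripper opens to 85 mm and grips with 20 to 120 N. Pads are 22 mm wide; open, the fingers measure 114 mm over their backs; the gripper's body (76 mm by 85 mm) begins 54 mm behind the grasp point. The pads swing forward as they close: fully open they stand 13 mm farther back than shut.
Start: joints at [-1.233, 0.423, 1.63, -0, 1.089, -0.019], TCP at [0.218, -0.586, 0.231] pointing down, gripper open.
Joint ranges: [-3, 3], [-0.9, 2.11], [0.09, 2.58], [-1.31, 4.45], [0.11, 2.69], [-2.54, 2.54]. Speed limits (rad/s): [2.39, 2.39, 3.01, 3.14, 3.14, 3.14].

### API

Orientations are given as a unit quaternion [w, x, y, z].
In Python, from station import telemetry, grab_frame, bot gives the robot as it stands.
- The arm moves only by the tool servo_tool, never from a script. Its argument "motion" is a list of rows, each a list of 7 numbers: the shift along the tool's x, y, z in units of 2.5 cm (1.0 is 2.5 cm), then the turn, a rotation vector about the tool's x, y, z in units of 0.1 rad (1.0 is 0.1 rad), then the closure, from 0 (fully open) to 1 (shut). A call has 1 to 10 rows; each row shifts and turns the commanded pose from where the row before left it, along the tool's axes as they then stand; what a row does not reach is not made up. A row lasts 1/10 s, in which the tool goes at most 50 mm and 8.59 degrees, less where a joint would pass 70% of its speed; a pose out of reach is approached as far as the arm can. A call with a number of a shift or a turn outside -1 to 1 is refused whole. A call with a gripper value outside its range is refused whole. The fingers move at their own pace and stop on an object; the grip force is fixed at half the most. Time passes only in rows, so rows that do not move let the fingers close. It gives the time, the measured TCP pose, the force and the opening at its end, in the units of the state.
- telemetry.get_state(): the state, without advancing time (a new reading comes with each control period).
- grab_frame(name): name is "side" or "top"; returns a dict with "pixels" (480x640x3 uint8, blue, green, red), "fovy" (degrees; the focal length in pixels is half the picture's height over the tangent of half this angle, whatever the lens; pixels are square), "cx", "cy" (the principal point, pixels), "R" (3x3) and "t" (3): a world point X has camera coordinates R X + t. Camera axes: x right, y down, z forward; pixel columns grow to the right and rows downward; lengths in m; the calibration is good to about 2 mm. A picture is of the moment at which its call begins. There is no depth.
- bot.finish_job(): hands the job in, once; it reports no verdict.
The state is a dict: "time": time; "joints": joint angles; "dq": joint speeds; "tau": joint torques, N m; "eef_pos": TCP position; "tool_rot": TCP orientation; "ft_force": force on the tool from outside, world axes, zero at the start; "wrist_torque": the same for the moment, N m; "finger_gap": finger opening in m.
Only numpy, scipy, OpenCV 4.12 (cv2) and the standard library are available. Lean on these libraries where they do the work, as an engineer would, in place of code of your own. Each camera call takes 0.05 s, during which the arm holds its last target. There are 200 camera calls.

### The job

First push the orange tub along the bench to either side until no part of it stands in front of the blue-lidded tag tin, keeping it upright and on the bench top. Then, with a fingertip under the steel lip, flip the blue lid up and over past upright so that it falls back and rests open by itself. Nothing is to be lifted off the bench or gripped; leave the red-lidded tin shut and the other things where they stand.

Things in the scene. Friction and masses are not known exactly. Their poses are not given: they have to be found in the camera images.
- blue_tin: Grey steel box, 110 (x) x 140 (y) x 70 mm high, screwed to the bench, with a blue hinged lid and a blue panel on its front. Origin: centre of its underside, on the bench. Its x axis points from the front (lip side, towards the robot) to the hinge at the back, y along its width, z up. Holds upright yellow ear tags.
- blue_lid (a joint): Angle of the blue lid (rad): 0 shut and level, 1.57 upright, 2.0 its stop, leaning back 25 degrees past upright. No spring or catch: a nearly frictionless hinge along the tin's back top edge; below about 1.57 the lid falls shut, above it falls back against the stop. The lid is a 6 mm plate, about 140 g, 112 x 144 mm.
- blue_lip (a point): Middle of the lower outer edge of the steel lip on the blue lid's front; it moves with the lid. The lip is a plate 70 mm wide (along the tin's y) and 5 mm thick that juts 25 mm level from the lid, so its outer edge is 27 mm in front of the tin's front wall, and its underside is 70 mm above the bench when shut; below it is free space down to the bench. Its distance from the hinge axis is 137 mm. Axes as the tin's when shut.
- blue_hinge (a point): Middle of the blue lid's hinge axis, which runs along the tin's y; 70 mm above the bench, at tin x = +55 mm. Does not move.
- tub: Orange plastic tub, loose, open at the top, 96 mm across the rim, 92 mm across the foot, 55 mm high, 4 mm wall, 5 mm base, empty, about 200 g. Starts in front of the blue tin, about 40 mm clear of the lip. Origin: centre of its underside. z up.
- red_tin: A second tin, the same in size and build, with a red lid; to be left shut. Origin and axes as the blue tin's. The two tins may stand either way round, left or right.
- red_lid (a joint): Angle of the red lid (rad), 0 shut; as the blue lid's.
- torch: Aluminium torch standing on its head in front of the red tin, 42 mm across at the foot, 28 mm above, 125 mm tall, loose. Origin: centre of its underside.
- jar: Clear glass jar with a steel cap between the tins, 60 mm across, 100 mm high, loose. Origin: centre of its underside.
- funnel: Steel funnel standing on its 100 mm wide mouth, spout up, 115 mm high, out to the left, loose. Origin: centre of its underside.
- applicator: White plastic ear-tag applicator (plier-like), about 210 x 90 x 24 mm, lying out to the right, loose. Origin: underside, 20 mm behind the pivot; x along it towards the jaws.
- bottle: Green plastic bottle with a white cap, 66 mm across, 170 mm tall, beyond the jar, loose. Origin: centre of its underside.

How it is judged:
On the way, in this order (a step that is already met when the one before it is completed fails the run):
1. the tub stands upright, clear to one side of the blue tin's front, with the blue lid still shut ((y of tub in the frame of blue_tin above 0.11 m or y of tub in the frame of blue_tin below -0.11 m) and angle between tub's own z axis and vertical below 0.1 rad and value of joint blue_lid below 0.15 rad), for 0.2 s.
2. the blue lid has gone past upright (value of joint blue_lid above 1.65 rad), for 0.1 s.
At the end, for the whole second after the job is handed in: The blue lid rests by itself against its stop (over 1.85 rad) and is still; the tub stands upright and still on the bench with its centre more than 110 mm to one side of the blue tin's middle line (tin's y); the red lid is shut (under 0.1 rad) (value of joint blue_lid above 1.85 rad and velocity of joint blue_lid between -0.1 and 0.1 rad/s and (y of tub in the frame of blue_tin above 0.11 m or y of tub in the frame of blue_tin below -0.11 m) and angle between tub's own z axis and vertical below 0.1 rad and height (world z) of tub above -0.005 m and linear speed of tub below 0.02 m/s and value of joint red_lid below 0.1 rad); the robot touches nothing.
It fails at once if the tub is lifted off the bench or tipped over (height (world z) of tub above 0.015 m or angle between tub's own z axis and vertical above 0.5 rad).
It fails at once if the tub or the blue lid is gripped, rammed or forced (over 30 N from the fingers) (contact force between the fingers and tub above 30 N or contact force between the fingers and blue_lid above 30 N).
It fails at once if the red lid is opened (value of joint red_lid above 0.2 rad).
It fails at once if the torch, jar, funnel, applicator or bottle is moved more than 30 mm (distance of any of torch, jar, funnel, applicator, bottle from where it was at the start of the episode above 0.03 m).
It also fails if it takes over 58 s, if anything falls off the work surface, if the arm or the gripper's body presses on something with over 40 N, if the wrist force passes 120 N, or if a joint passes its speed limit or range.

## Working session

There is one attempt and no reset: what is moved stays moved. The work goes in short steps, Python scripts to look and compute and a tool call to move; the robot and the scene stay as the last step left them, time stands still between calls to the robot, and variables do not carry over. Pictures are saved under pics/ and viewed, about 8 in all and at most 12, crops included, and the job is handed in when it is done.

Besides the shell and the picture viewer there is one more tool, called after ">>>" as a command line: name --pt "numbers of a row" for each row, then --argument value for the rest. servo_tool: Moves the arm, as the interface text tells. Shifts and turns lie within -1 to 1; 1 stands for 2.5 cm of shift or 0.1 rad of turn. Its arguments: {"type":"object","properties":{"motion":{"type":"array"}},"required":["motion"]}

```bash
mkdir -p pics
cat > h.py <<'E'
import numpy as np, cv2
from station import telemetry, grab_frame, bot
def snap(name,fn):
    f=grab_frame(name); p=np.array(f["pixels"],np.uint8); cv2.imwrite("pics/"+fn,p)
    d={k:np.array(f[k]) for k in("fovy","cx","cy","R","t")}; np.savez("cal_"+name+".npz",**d); return p
def cal(name): return np.load("cal_"+name+".npz")
def px2w(name,u,v,z):
    c=cal(name); F=240/np.tan(np.radians(c["fovy"])/2)
    d=c["R"].T@np.array([(u-c["cx"])/F,(v-c["cy"])/F,1]); o=-c["R"].T@c["t"]
    return o+d*(z-o[2])/d[2]
def w2px(name,X):
    c=cal(name); F=240/np.tan(np.radians(c["fovy"])/2); q=c["R"]@np.array(X)+c["t"]
    return np.array([F*q[0]/q[2]+c["cx"],F*q[1]/q[2]+c["cy"]])
E
python3 - <<'E'
from h import *
for n in("top","side"):
    snap(n,n+"0.png"); c=cal(n); print(n,c["fovy"],c["cx"],c["cy"],-c["R"].T@c["t"],c["R"].round(3).tolist())
print(telemetry.get_state())
E
```

```text
top 47.62594854836928 319.81037814365135 237.97878817374922 [ 0.37379938 -0.01673275  1.38601347] [[-0.013, -1.0, -0.001], [-0.983, 0.013, -0.183], [0.183, -0.002, -0.983]]
side 43.78110466403603 331.42845146405597 238.37804000838756 [0.13728976 0.93043552 1.10876546] [[-0.892, -0.452, 0.011], [-0.321, 0.616, -0.72], [0.318, -0.646, -0.694]]
{'time': 0.1, 'joints': array([-1.23300896e+00,  4.23764759e-01,  1.63065117e+00,  2.00260713e-06,
        1.08859114e+00, -1.90279511e-02]), 'dq': array([ 0.00058048, -0.0015328 , -0.00273472, -0.00160854, -0.00041756,
        0.00126942]), 'tau': array([ 8.30235585e-04, -5.58422685e+01, -2.82444119e+01,  8.74276498e-05,
        3.04114765e-03,  9.40210469e-06]), 'eef_pos': array([ 0.21814521, -0.58514532,  0.23060844]), 'tool_rot': array([-6.98386413e-04,  9.84127358e-01,  1.77462231e-01, -1.11362597e-04]), 'ft_force': array([ 0.19736583,  0.16400457, -0.14171091]), 'wrist_torque': array([ 0.02796739,  0.06073203, -0.00106092]), 'finger_gap': 0.08533273657697371}
```

View pics/top0.png

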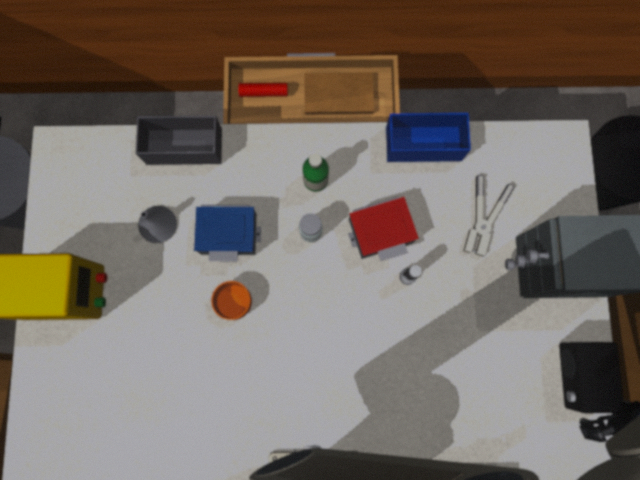

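View pics/side0.png

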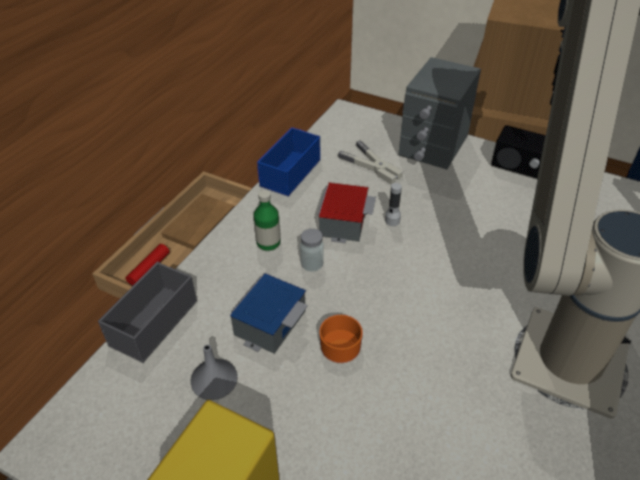

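The top view shows the blue tin at about (226,230), its lip at (223,255), and the tub at (231,300). The red tin is at (384,227), the jar at (311,228) and the funnel at (157,224). I'll enlarge around the blue tin.

Run:
```python
from h import *
a=cv2.imread("pics/top0.png")[190:330,130:290]; b=cv2.imread("pics/side0.png")[260:380,220:380]
a=cv2.resize(a,None,fx=5,fy=5,interpolation=3)[:600]
cv2.imwrite("pics/c1.png",cv2.resize(cv2.imread("pics/top0.png")[195:325,130:330],(800,520),interpolation=cv2.INTER_CUBIC))
```

```text
(no output)
```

View pics/c1.png

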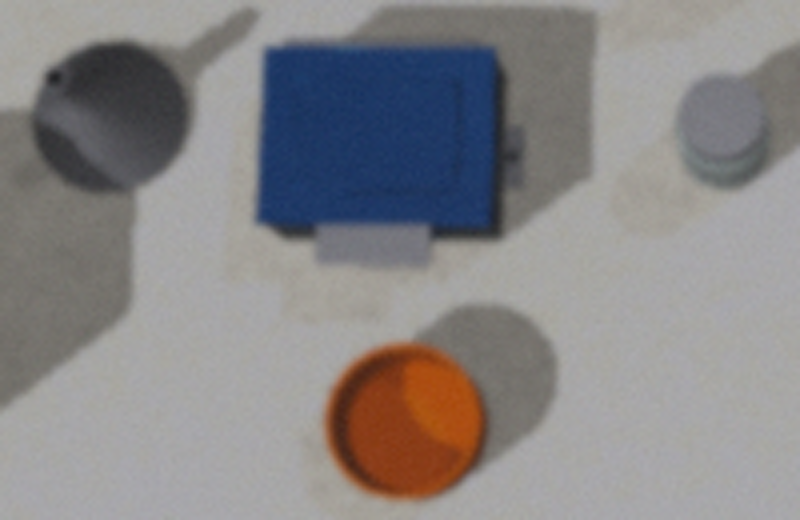

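The crop (scale 4, offset 130,195) shows the lid corners at (265,47), (495,47), (497,230), (258,222). The lip's outer edge runs from (315,263) to (431,267), and the tub rim spans u 325–487, v 342–500.

Run:
```python
from h import *
def P(x,y,z): return px2w("top",130+x/4-.4,195+y/4-.4,z)
for n,x,y,z in [("lidBL",265,47,.076),("lidBR",495,47,.076),("lidFR",497,230,.076),("lidFL",258,222,.076),("lipL",315,263,.075),("lipR",431,267,.075),
 ("tubl",325,421,.055),("tubr",487,421,.055),("tubt",406,342,.055),("tubb",406,500,.055),("jar",723,117,.1),("funL",33,116,.0),("funR",190,116,.0)]:
    print(n,P(x,y,z).round(4))
for u,v,z,n in[(287,277,.076,'s lidBL?'),(304,305,.072,'lip tip R'),(341,330,.055,'tub'),(341,350,.0,'tubfoot')]: print(n,px2w("side",u,v,z).round(4))
```

```text
lidBL [0.7015 0.287  0.076 ]
lidBR [0.6996 0.1445 0.076 ]
lidFR [0.5849 0.1422 0.076 ]
lidFL [0.5917 0.288  0.076 ]
lipL [0.5661 0.2528 0.075 ]
lipR [0.5627 0.1822 0.075 ]
tubl [0.4717 0.2484 0.055 ]
tubr [0.4704 0.1497 0.055 ]
tubt [0.5194 0.1999 0.055 ]
tubb [0.4234 0.1982 0.055 ]
jar [0.6484 0.0033 0.1   ]
funL [0.6762 0.4544 0.    ]
funR [0.6748 0.3521 0.    ]
s lidBL? [0.6439 0.1334 0.076 ]
lip tip R [0.5698 0.1863 0.072 ]
tub [0.4709 0.1988 0.055 ]
tubfoot [0.4637 0.2106 0.    ]
```

```bash
cat > plan.py <<'E'
import numpy as np, json, sys
from scipy.spatial.transform import Rotation as Ro
from station import telemetry
def cur():
    s=telemetry.get_state(); q=s["tool_rot"]; return np.array(s["eef_pos"]),Ro.from_quat([q[1],q[2],q[3],q[0]]),s
def rows(p,R,wps,clo,step=.025,turn=.1,rnd=.05):
    """wps: list of (pos, Rotation, step or None)"""
    out=[]
    for w in wps:
        tp,tR=np.array(w[0]),w[1]; st=w[2] if len(w)>2 else step
        n0=int(np.ceil(max(np.linalg.norm(tp-p)/st,(R.inv()*tR).magnitude()/turn)-.02))
        for k in range(max(n0,1),0,-1):
            d=R.inv().apply((tp-p)/k)/.025; a=(R.inv()*tR).as_rotvec()/k/.1
            d=np.clip(np.round(d/rnd)*rnd,-1,1); a=np.clip(np.round(a/rnd)*rnd,-1,1)
            p=p+R.apply(d*.025); R=R*Ro.from_rotvec(a*.1)
            out.append([round(float(v),2)+0. for v in [*d,*a,clo]])
    return out,p,R
def show(out):
    for i in range(0,len(out),10): print(json.dumps(out[i:i+10]))
# tool down with tool x at azimuth a
def down(a): return Ro.from_matrix(np.array([[np.cos(a),np.sin(a),0],[np.sin(a),-np.cos(a),0],[0,0,-1]]).T)
E
python3 - <<'E'
from plan import *
p,R,s=cur(); r,p,R=rows(p,R,[((.43,-.33,.22),down(.75)),((.46,0,.22),down(1.57)),((.471,.305,.15),down(1.57))],.4); show(r); print(p,R.as_matrix().round(3).tolist())
E
```

```text
[[0.8, -0.45, 0.05, 0.0, 0.0, -0.3, 0.4], [0.85, -0.45, 0.05, 0.0, 0.0, -0.3, 0.4], [0.85, -0.4, 0.05, 0.0, 0.0, -0.3, 0.4], [0.85, -0.4, 0.05, 0.0, 0.0, -0.3, 0.4], [0.85, -0.35, 0.0, 0.0, 0.0, -0.25, 0.4], [0.9, -0.35, 0.05, 0.0, 0.0, -0.3, 0.4], [0.9, -0.35, 0.0, 0.0, 0.0, -0.25, 0.4], [0.9, -0.3, 0.05, 0.0, 0.0, -0.3, 0.4], [0.9, -0.3, 0.0, 0.0, 0.0, -0.25, 0.4], [0.9, -0.25, 0.05, 0.0, 0.0, -0.3, 0.4]]
[[0.95, -0.2, 0.0, 0.0, 0.0, -0.25, 0.4], [0.95, -0.2, 0.05, 0.0, 0.0, -0.3, 0.4], [0.95, -0.15, 0.0, 0.0, 0.0, -0.25, 0.4], [0.9, -0.2, 0.05, 0.0, 0.0, -0.3, 0.4], [0.7, -0.65, 0.0, 0.0, 0.0, -0.6, 0.4], [0.75, -0.6, 0.0, 0.0, 0.0, -0.6, 0.4], [0.8, -0.55, 0.0, 0.0, 0.0, -0.6, 0.4], [0.8, -0.5, 0.0, 0.0, 0.0, -0.6, 0.4], [0.85, -0.45, 0.0, 0.0, 0.0, -0.6, 0.4], [0.85, -0.4, 0.0, 0.0, 0.0, -0.6, 0.4]]
[[0.9, -0.35, 0.0, 0.0, 0.0, -0.55, 0.4], [0.9, -0.3, 0.0, 0.0, 0.0, -0.6, 0.4], [0.9, -0.2, 0.0, 0.0, 0.0, -0.55, 0.4], [0.9, -0.2, 0.0, 0.0, 0.0, -0.6, 0.4], [0.95, -0.1, 0.0, 0.0, 0.0, -0.55, 0.4], [0.95, -0.05, 0.0, 0.0, 0.0, -0.6, 0.4], [0.9, 0.0, 0.0, 0.0, 0.0, -0.55, 0.4], [0.95, 0.0, 0.0, 0.0, 0.0, -0.6, 0.4], [0.95, 0.05, 0.2, 0.0, 0.0, 0.0, 0.4], [0.95, 0.05, 0.2, 0.0, 0.0, 0.0, 0.4]]
[[0.95, 0.05, 0.2, 0.0, 0.0, 0.0, 0.4], [0.95, 0.05, 0.2, 0.0, 0.0, 0.0, 0.4], [0.95, 0.05, 0.2, 0.0, 0.0, 0.0, 0.4], [0.95, 0.05, 0.25, 0.0, 0.0, 0.0, 0.4], [0.95, 0.0, 0.2, 0.0, 0.0, 0.0, 0.4], [0.9, 0.05, 0.25, 0.0, 0.0, 0.0, 0.4], [0.95, 0.0, 0.2, 0.0, 0.0, 0.0, 0.4], [0.9, 0.05, 0.25, 0.0, 0.0, 0.0, 0.4], [0.95, 0.0, 0.2, 0.0, 0.0, 0.0, 0.4], [0.9, 0.05, 0.25, 0.0, 0.0, 0.0, 0.4]]
[[0.95, 0.0, 0.2, 0.0, 0.0, 0.0, 0.4]]
[0.4707749  0.30511686 0.15042893] [[-0.001, 1.0, -0.0], [1.0, 0.001, 0.001], [0.001, -0.0, -1.0]]
```

>>> servo_tool --pt "0.8 -0.45 0.05 0 0 -0.3 0.4" --pt "0.85 -0.45 0.05 0 0 -0.3 0.4" --pt "0.85 -0.4 0.05 0 0 -0.3 0.4" --pt "0.85 -0.4 0.05 0 0 -0.3 0.4" --pt "0.85 -0.35 0 0 0 -0.25 0.4" --pt "0.9 -0.35 0.05 0 0 -0.3 0.4" --pt "0.9 -0.35 0 0 0 -0.25 0.4" --pt "0.9 -0.3 0.05 0 0 -0.3 0.4" --pt "0.9 -0.3 0 0 0 -0.25 0.4" --pt "0.9 -0.25 0.05 0 0 -0.3 0.4"

```text
time: 1.1
eef_pos: [0.369, -0.4027, 0.2223]
tool_rot: [-0.0, 0.949, 0.316, -0.0]
ft_force: [1.0, 0.0, -0.1]
finger_gap: 0.0513
```

>>> servo_tool --pt "0.95 -0.2 0 0 0 -0.25 0.4" --pt "0.95 -0.2 0.05 0 0 -0.3 0.4" --pt "0.95 -0.15 0 0 0 -0.25 0.4" --pt "0.9 -0.2 0.05 0 0 -0.3 0.4" --pt "0.7 -0.65 0 0 0 -0.6 0.4" --pt "0.75 -0.6 0 0 0 -0.6 0.4" --pt "0.8 -0.55 0 0 0 -0.6 0.4" --pt "0.8 -0.5 0 0 0 -0.6 0.4" --pt "0.85 -0.45 0 0 0 -0.6 0.4" --pt "0.85 -0.4 0 0 0 -0.6 0.4"

```text
time: 2.1
eef_pos: [0.4415, -0.1863, 0.2199]
tool_rot: [-0.0, 0.849, 0.529, -0.0]
ft_force: [-0.7, 0.0, 0.3]
finger_gap: 0.0513
```

>>> servo_tool --pt "0.9 -0.35 0 0 0 -0.55 0.4" --pt "0.9 -0.3 0 0 0 -0.6 0.4" --pt "0.9 -0.2 0 0 0 -0.55 0.4" --pt "0.9 -0.2 0 0 0 -0.6 0.4" --pt "0.95 -0.1 0 0 0 -0.55 0.4" --pt "0.95 -0.05 0 0 0 -0.6 0.4" --pt "0.9 0 0 0 0 -0.55 0.4" --pt "0.95 0 0 0 0 -0.6 0.4" --pt "0.95 0.05 0.2 0 0 0 0.4" --pt "0.95 0.05 0.2 0 0 0 0.4"

```text
time: 3.1
eef_pos: [0.4624, 0.048, 0.2099]
tool_rot: [0.0, 0.707, 0.708, 0.0]
ft_force: [0.7, 0.3, 0.4]
finger_gap: 0.0514
```

>>> servo_tool --pt "0.95 0.05 0.2 0 0 0 0.4" --pt "0.95 0.05 0.2 0 0 0 0.4" --pt "0.95 0.05 0.2 0 0 0 0.4" --pt "0.95 0.05 0.25 0 0 0 0.4" --pt "0.95 0 0.2 0 0 0 0.4" --pt "0.9 0.05 0.25 0 0 0 0.4" --pt "0.95 0 0.2 0 0 0 0.4" --pt "0.9 0.05 0.25 0 0 0 0.4" --pt "0.95 0 0.2 0 0 0 0.4" --pt "0.9 0.05 0.25 0 0 0 0.4"

```text
time: 4.1
eef_pos: [0.4707, 0.2817, 0.1546]
tool_rot: [-0.0, 0.707, 0.708, -0.0]
ft_force: [0.4, 0.6, 0.7]
finger_gap: 0.0515
```

>>> servo_tool --pt "0.95 0 0.2 0 0 0 0.4" --pt "0 0 0 0 0 0 0.4"

```text
time: 4.3
eef_pos: [0.4707, 0.3066, 0.1492]
tool_rot: [-0.0, 0.706, 0.708, -0.0]
ft_force: [0.7, -0.9, -0.0]
finger_gap: 0.0512
```

Run:
```python
from plan import *
p,R,s=cur(); print(s["time"],s["joints"].round(3),p,R.as_matrix().round(3).tolist(),s["finger_gap"],s["ft_force"])
r,p,R=rows(p,R,[((.471,.305,.025),down(1.57)),((.471,.275,.025),down(1.57),.02),((.471,.245,.025),down(1.57),.007),((.473,.118,.025),down(1.57),.012)],.4); show(r); print(p)
```

```text
4.3 [5.560e-01 4.410e-01 1.829e+00 1.000e-03 8.720e-01 5.520e-01] [0.47067528 0.30658142 0.14923006] [[-0.003, 1.0, -0.001], [1.0, 0.003, 0.0], [0.0, -0.001, -1.0]] 0.05121746634368621 [ 0.68583397 -0.94099399 -0.03553012]
[[0.0, 0.0, 1.0, 0.0, 0.0, 0.0, 0.4], [0.0, 0.0, 1.0, 0.0, 0.0, 0.0, 0.4], [0.0, 0.0, 1.0, 0.0, 0.0, 0.0, 0.4], [-0.05, 0.0, 1.0, 0.0, 0.0, 0.0, 0.4], [0.0, 0.0, 0.95, 0.0, 0.0, 0.05, 0.4], [-0.6, 0.0, 0.0, 0.0, 0.0, 0.0, 0.4], [-0.6, 0.0, 0.0, 0.0, 0.0, 0.0, 0.4], [-0.25, 0.0, 0.0, 0.0, 0.0, 0.0, 0.4], [-0.25, 0.0, 0.0, 0.0, 0.0, 0.0, 0.4], [-0.25, 0.0, 0.0, 0.0, 0.0, 0.0, 0.4]]
[[-0.25, 0.0, 0.0, 0.0, 0.0, 0.0, 0.4], [-0.2, 0.0, 0.0, 0.0, 0.0, 0.0, 0.4], [-0.45, 0.0, 0.0, 0.0, 0.0, 0.0, 0.4], [-0.45, 0.0, 0.0, 0.0, 0.0, 0.0, 0.4], [-0.45, 0.0, 0.0, 0.0, 0.0, 0.0, 0.4], [-0.45, 0.0, 0.0, 0.0, 0.0, 0.0, 0.4], [-0.45, 0.0, 0.0, 0.0, 0.0, 0.0, 0.4], [-0.45, 0.0, 0.0, 0.0, 0.0, 0.0, 0.4], [-0.5, 0.0, 0.0, 0.0, 0.0, 0.0, 0.4], [-0.45, 0.05, 0.0, 0.0, 0.0, 0.0, 0.4]]
[[-0.5, 0.0, 0.0, 0.0, 0.0, 0.0, 0.4], [-0.45, 0.05, 0.0, 0.0, 0.0, 0.0, 0.4], [-0.5, 0.0, 0.0, 0.0, 0.0, 0.0, 0.4]]
[0.47275712 0.1178427  0.02545501]
```

>>> servo_tool --pt "0 0 1 0 0 0 0.4" --pt "0 0 1 0 0 0 0.4" --pt "0 0 1 0 0 0 0.4" --pt "0 0 1 0 0 0 0.4" --pt "0 0 0.95 0 0 0 0.4" --pt "-0.6 0 0 0 0 0 0.4" --pt "-0.6 0 0 0 0 0 0.4" --pt "-0.25 0 0 0 0 0 0.4" --pt "-0.25 0 0 0 0 0 0.4" --pt "-0.25 0 0 0 0 0 0.4"

```text
time: 5.3
eef_pos: [0.4718, 0.2553, 0.0274]
tool_rot: [0.0, 0.707, 0.707, 0.001]
ft_force: [0.8, 1.2, -0.4]
finger_gap: 0.0511
```

>>> servo_tool --pt "-0.25 0 0 0 0 0 0.4" --pt "-0.25 0 0 0 0 0 0.4" --pt "-0.45 0 0 0 0 0 0.4" --pt "-0.45 0 0 0 0 0 0.4" --pt "-0.45 0 0 0 0 0 0.4" --pt "-0.45 0 0 0 0 0 0.4"

```text
time: 5.9
eef_pos: [0.4714, 0.1975, 0.0266]
tool_rot: [0.0, 0.707, 0.707, 0.0]
ft_force: [0.5, 4.1, 4.7]
finger_gap: 0.0517
```

Run:
```python
from plan import *
from h import *
p,R,s=cur(); print(s["time"],s["joints"].round(4),p,s["ft_force"])
a=snap("side","s1.png"); snap("top","t1.png")
cv2.imwrite("pics/c2.png",cv2.resize(a[240:400,200:440],(720,480),interpolation=cv2.INTER_CUBIC))
```

```text
5.9 [3.7350e-01 5.9610e-01 1.9795e+00 2.0000e-04 5.6520e-01 3.7230e-01] [0.47141785 0.19754642 0.02655069] [0.46264238 4.06303219 4.68540022]
```

View pics/c2.png

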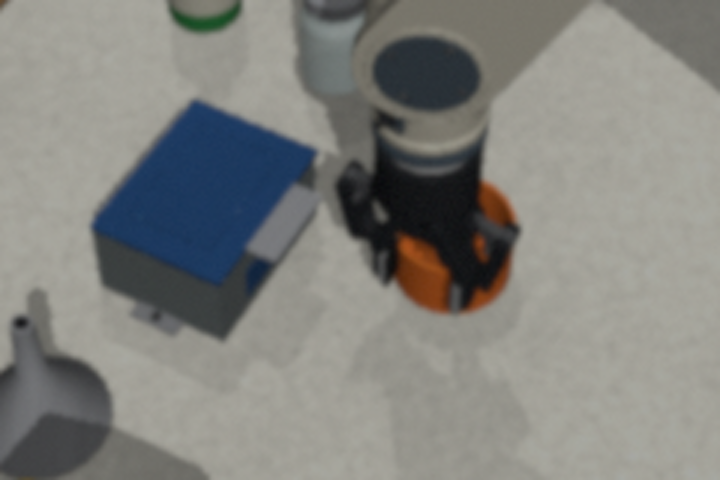

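The crop shows both fingertips against the tub's near-left wall at about (380,280) and (460,300). The tub is upright and moving right, and the blue lid is shut. I'll keep pushing.

>>> servo_tool --pt "-0.4 0 0 0 0 0 0.4" --pt "-0.4 0 0 0 0 0 0.4" --pt "-0.4 0 0 0 0 0 0.4" --pt "-0.4 0 0 0 0 0 0.4" --pt "-0.4 0 0 0 0 0 0.4" --pt "-0.4 0 0 0 0 0 0.4" --pt "-0.4 0 0 0 0 0 0.4" --pt "-0.3 0 0 0 0 0 0.4" --pt "-0.2 0 0 0 0 0 0.4" --pt "-0.1 0 0 0 0 0 0.4"

```text
time: 7.0
eef_pos: [0.4712, 0.1127, 0.0263]
tool_rot: [-0.0, 0.707, 0.707, -0.0]
ft_force: [-0.0, 1.1, -0.6]
finger_gap: 0.0513
```

>>> servo_tool --pt "0 0 0 0 0 0 0.4" --pt "0.2 0 0 0 0 0 0.4" --pt "0.4 0 0 0 0 0 0.4" --pt "0.6 0 0 0 0 0 0.4"

```text
time: 7.4
eef_pos: [0.4712, 0.1442, 0.0263]
tool_rot: [-0.0, 0.707, 0.707, -0.0]
ft_force: [-0.2, 0.7, 0.0]
finger_gap: 0.0512
```

Run:
```python
from plan import *
from h import *
p,R,s=cur(); print(s["time"],s["joints"].round(4),p,s["ft_force"])
a=snap("side","s2.png"); b=snap("top","t2.png")
cv2.imwrite("pics/c3.png",np.hstack([cv2.resize(a[240:400,240:440],(400,320),interpolation=2),cv2.resize(b[180:340,170:370],(400,320),interpolation=2)]))
# fit planar FK: r=off+a sin j2+b sin(j2+j3)+L sin(sum), z likewise
```

```text
7.4 [0.2728 0.5816 2.0191 0.     0.5409 0.2722] [0.47115832 0.14418447 0.02633783] [-0.17934899  0.73621101  0.03136314]
```

View pics/c3.png

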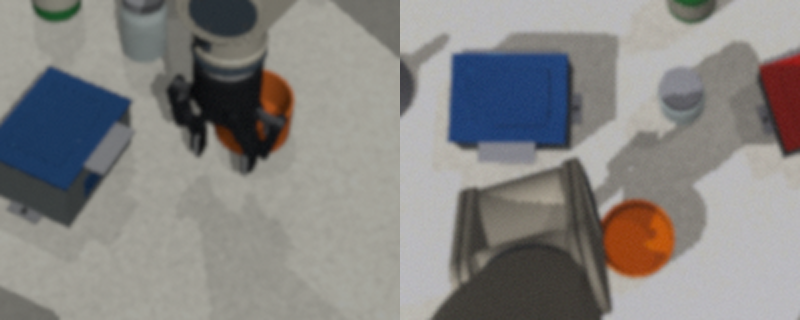

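The tub now stands clear to the right, with its rim centre at about (288,299) in the top view, and the lid is still shut. Next I'll fit the arm's geometry for the tilt plan.

Run:
```python
from h import *
t=px2w("top",288.2,299,.055); print("tub",t, "rel y",-.035*-1*0+ (t[:2]-[.6445,.2155])@[.035,.999])
S=[([-1.233,.42376,1.63065,1.08859],(.21815,-.58515,.23061)),([.556,.441,1.829,.872],(.47068,.30658,.14923)),([.3735,.5961,1.9795,.5652],(.47142,.19755,.02655)),([.2728,.5816,2.0191,.5409],(.47116,.14418,.02634))]
A=[];B=[]
for (q1,q2,q3,q5),(x,y,z) in S:
    A+= [[np.sin(q2),np.cos(q2)*0+np.sin(q2+q3),1,0,np.cos(q2+q3)],[np.cos(q2),np.cos(q2+q3),0,1,-np.sin(q2+q3)]]; B+=[np.hypot(x,y),z]
sol=np.linalg.lstsq(np.array(A),np.array(B),rcond=None); print(sol[0],sol[3],np.array(A)@sol[0]-B)
for keep in([0,1,3],[0,1,2,3]):
    s=np.linalg.lstsq(np.array(A)[:,keep],np.array(B),rcond=None)[0]; print(keep,s,(np.array(A)[:,keep]@s-B).round(4))
```

```text
tub [0.47135927 0.05984039 0.055     ] rel y -0.16156387544971035
[0.56084962 0.48403505 0.00076902 0.01179423 0.07607783] [3.44862856 2.81036089 0.32508422 0.31917337 0.03579512] [ 4.47960882e-05  5.73170860e-06 -6.28133664e-05 -8.63700799e-07
 -1.46181031e-04  1.48564151e-05  1.64198309e-04 -1.97244229e-05]
[0, 1, 3] [0.44575974 0.48751835 0.06295296] [-0.0096  0.012   0.0017  0.0031  0.0006 -0.0062  0.0032 -0.0088]
[0, 1, 2, 3] [0.3458376  0.46430096 0.06541057 0.1335504 ] [-0.0058  0.0023  0.0067 -0.0018 -0.0026  0.0013  0.0017 -0.0018]
```

>>> servo_tool --pt "0.3 0 -1 0 0 0 1" --pt "0 0 -1 0 0 0 1" --pt "0 0 -1 0 0 0 1" --pt "0 0 -1 0 0 0 1" --pt "0 0 -1 0 0 0 1" --pt "0 0 -1 0 0 0 1" --pt "0 0 0 0 1 0 1" --pt "0 0 0 0 1 0 1" --pt "0 0 0 0 1 0 1" --pt "0 0 0 0 0 0 1"

```text
time: 8.5
eef_pos: [0.4707, 0.1498, 0.1759]
tool_rot: [-0.106, 0.7, 0.699, 0.106]
ft_force: [0.2, 0.4, -0.7]
finger_gap: 0.0
```

```bash
cat > fk.py <<'E'
import numpy as np
from scipy.spatial.transform import Rotation as Ro
from scipy.optimize import least_squares
LO=np.array([-3,-.9,.09,-1.31,.11,-2.54]);HI=np.array([3,2.11,2.58,4.45,2.69,2.54])
def fk(q,L,s4=1):
    E=Ro.from_euler
    Rf=E('z',q[0])*E('y',q[1]+q[2]); R=Rf*E('z',s4*q[3])*E('y',q[4])*E('z',q[5]+np.pi/2)
    p=E('z',q[0]).apply([.00077,0,.0118+L])+(E('z',q[0])*E('y',q[1])).apply([0,0,.5608])+Rf.apply([.0761,0,.484])
    return p+R.apply([0,0,L]),R
def ik(p,R,L,q0,s4=1):
    f=lambda q:np.r_[(fk(q,L,s4)[0]-p)*5,(R.inv()*fk(q,L,s4)[1]).as_rotvec(),1e-5*(q-q0)]
    s=least_squares(f,np.clip(q0,LO+1e-6,HI-1e-6),bounds=(LO,HI)); return s.x,np.linalg.norm(s.fun)
E
python3 - <<'E'
from plan import *; from fk import *
p,R,s=cur(); q=s["joints"]; print(s["time"],q.round(4),p,s["finger_gap"])
for s4 in(1,-1):
    f=lambda L:fk(q,L[0],s4)[0]-p
    r=least_squares(f,[.3]); print(s4,r.x,r.fun,(R.inv()*fk(q,r.x[0],s4)[1]).magnitude())
E
```

```text
8.5 [ 0.1027  0.3079  2.0077  0.4084  0.8379 -0.173 ] [0.47066175 0.14975958 0.17593095] 1.9777661726451866e-05
1 [0.33997862] [ 0.00154489 -0.00023863  0.00160173] 3.5869786359444603e-16
-1 [-0.32067326] [-0.01729551 -0.0079076  -0.02813062] 0.8167067363877023
```

```bash
cat > search.py <<'E'
from plan import *; from fk import *
L=.3385
def ori(az,tau,roll):
    d=np.array([np.sin(tau)*np.cos(az),np.sin(tau)*np.sin(az),-np.cos(tau)])
    h=np.array([-np.sin(az),np.cos(az),0])   # horizontal left
    x=h*np.cos(roll)+np.cross(d,h)*np.sin(roll); y=np.cross(d,x); return Ro.from_matrix(np.array([x,y,d]).T)
H=np.array([.6995,.2155,.07])
if __name__=="__main__":
  for tau in(.7,.9,1.1,1.3):
    for az in(-.3,0,.3,.6):
      for roll in(0,-1.57,1.57):
        R=ori(az,tau,roll); best=None
        for j4 in(1.5,2.5,3.2):
            q,e=ik(np.array([.575,.2175,.045]),R,L,np.array([.3,.6,2,j4,.8,0]))
            if best is None or e<best[1]: best=(q,e)
        if best[1]<1e-3:
            q2,e2=ik(np.array([.70,.2175,.2]),R,L,best[0])
            print(tau,az,roll,best[0].round(2),q2.round(2),round(e2,4))
E
python3 search.py
```

```text
0.7 0 -1.57 [0.55 0.67 2.17 3.98 0.47 1.23] [0.41 0.46 1.99 4.45 0.24 0.56] 0.1054
0.7 0 1.57 [ 0.55  0.67  2.17  3.98  0.47 -1.91] [ 0.41  0.46  1.99  4.43  0.25 -2.54] 0.1096
0.7 0.3 -1.57 [0.4  0.67 2.22 3.29 0.44 1.51] [0.35 0.44 1.98 4.45 0.11 0.3 ] 0.0893
0.7 0.3 1.57 [ 0.4   0.67  2.22  3.29  0.44 -1.63] [ 0.35  0.44  1.99  4.15  0.11 -2.54] 0.0935
0.7 0.6 -1.57 [0.23 0.67 2.2  2.59 0.45 1.79] [0.19 0.46 1.99 1.86 0.25 2.54] 0.1091
0.7 0.6 1.57 [ 0.23  0.67  2.2   2.59  0.45 -1.35] [0.18 0.45 1.92 1.14 0.29 0.11] 0.0
0.9 -0.3 -1.57 [0.74 0.79 2.12 4.37 0.8  1.29] [0.56 0.54 1.99 4.45 0.63 0.89] 0.1003
0.9 -0.3 1.57 [ 0.74  0.79  2.12  4.37  0.8  -1.85] [ 0.56  0.54  1.99  4.45  0.63 -2.26] 0.1003
0.9 0 -1.57 [0.61 0.79 2.24 3.81 0.81 1.48] [0.46 0.49 2.03 4.19 0.42 0.86] 0.0
0.9 0 1.57 [ 0.61  0.79  2.24  3.81  0.81 -1.66] [ 0.46  0.49  2.03  4.19  0.42 -2.28] 0.0
0.9 0.3 -1.57 [0.41 0.8  2.29 3.25 0.85 1.56] [0.3  0.47 2.07 3.15 0.29 1.57] 0.0
0.9 0.3 1.57 [ 0.41  0.8   2.29  3.25  0.85 -1.58] [ 0.3   0.47  2.07  3.15  0.29 -1.58] 0.0
0.9 0.6 -1.57 [0.19 0.79 2.27 2.7  0.83 1
[... 829 characters left out ...]
.0
1.3 -0.3 -1.57 [0.87 1.07 2.08 4.31 1.31 1.59] [0.68 0.74 2.   4.26 1.1  1.19] 0.0
1.3 -0.3 1.57 [ 0.87  1.07  2.08  4.31  1.31 -1.56] [ 0.68  0.74  2.    4.26  1.1  -1.95] 0.0
1.3 0 -1.57 [0.72 1.12 2.23 3.83 1.46 1.71] [0.53 0.71 2.14 3.73 1.05 1.4 ] 0.0
1.3 0 1.57 [ 0.72  1.12  2.23  3.83  1.46 -1.43] [ 0.53  0.71  2.14  3.73  1.05 -1.74] 0.0
1.3 0.3 -1.57 [0.43 1.17 2.3  3.27 1.62 1.61] [0.3  0.7  2.19 3.14 1.05 1.57] 0.0
1.3 0.3 1.57 [ 0.43  1.17  2.3   3.27  1.62 -1.53] [ 0.3   0.7   2.19  3.14  1.05 -1.57] 0.0
1.3 0.6 -1.57 [0.11 1.15 2.27 2.67 1.54 1.44] [0.08 0.71 2.14 2.55 1.05 1.74] 0.0
1.3 0.6 1.57 [ 0.11  1.15  2.27  2.67  1.54 -1.7 ] [ 0.08  0.71  2.14  2.55  1.05 -1.41] 0.0
```

```bash
cat > p2.py <<'E'
from search import *
def K2tip(k): return np.array([k[0]-.0049*.955,.2175-.0015,k[1]-.0098])
RT=ori(.3,1.1,1.57)
E
python3 - <<'E'
from p2 import *
p,R,s=cur(); q=s["joints"]
pm=np.array([.45,.20,.20]); qm,e=ik(pm,RT,L,np.array([.4,.6,2.2,3.2,1,-1.57])); print(e,qm.round(2))
ps=np.array([.51,.2,.043]); qs,e=ik(ps,RT,L,qm); print(e,qs.round(2))
wp=[]
d0=p-fk(q,L)[0]
for a in np.linspace(0,1,13)[1:]:
    pp,RR=fk(q+(qm-q)*a,L); wp.append((pp+d0*(1-a),RR)); 
    print((pp+d0*(1-a)).round(3),RR.as_matrix()[:,2].round(2))
wp.append((ps,RT))
r,p1,R1=rows(p,R,wp,1); show(r); print(len(r),p1,(R1.inv()*RT).magnitude())
for th in np.linspace(-.15,1.8,8):
    t=K2tip(H[[0,2]]+.12*np.array([-np.cos(th),np.sin(th)])); qs,e=ik(t,RT,L,qs); print(t.round(3),qs.round(2),round(e,4))
E
```

```text
0.09560023421560132 [ 0.65  0.42  2.58  3.57  0.91 -1.66]
9.355843943704256e-06 [ 0.46  1.07  2.44  3.29  1.46 -1.51]
[0.442 0.226 0.182] [-0.03  0.47 -0.88]
[0.422 0.292 0.196] [-0.02  0.61 -0.79]
[0.41  0.346 0.216] [ 0.01  0.73 -0.69]
[0.408 0.386 0.237] [ 0.08  0.81 -0.58]
[0.415 0.412 0.254] [ 0.17  0.85 -0.49]
[0.427 0.424 0.267] [ 0.28  0.86 -0.42]
[0.442 0.42  0.272] [ 0.4   0.83 -0.38]
[0.458 0.402 0.269] [ 0.53  0.77 -0.36]
[0.47  0.371 0.258] [ 0.64  0.67 -0.37]
[0.476 0.326 0.242] [ 0.73  0.54 -0.41]
[0.473 0.272 0.222] [ 0.8   0.39 -0.45]
[0.46  0.208 0.201] [ 0.83  0.22 -0.51]
[[0.75, -0.3, 0.15, 0.05, 0.45, 0.1, 1.0], [0.75, -0.3, 0.2, 0.1, 0.45, 0.05, 1.0], [0.7, -0.3, 0.25, 0.05, 0.45, 0.1, 1.0], [0.7, -0.3, 0.3, 0.1, 0.5, 0.05, 1.0], [0.85, -0.3, 0.25, 0.0, 0.55, 0.15, 1.0], [0.85, -0.3, 0.3, 0.05, 0.6, 0.15, 1.0], [0.85, -0.3, 0.35, 0.0, 0.55, 0.15, 1.0], [0.7, -0.2, 0.25, -0.05, 0.55, 0.2, 1.0], [0.7, -0.2, 0.25, -0.05, 0.5, 0.15, 1.0], [0.65, -0.25, 0.3, -0.05, 0.55, 0.2, 1.0]]
[[0.85, -0.15, 0.3, -0.2, 0.7, 0.3, 1.0], [0.8, -0.2, 0.35, -0.2, 0.7, 0.3, 1.0], [0.6
[... 909 characters left out ...]
 0.05, 0.1, 0.0, 1.0], [-0.7, 0.1, 0.65, 0.05, 0.05, 0.0, 1.0], [-0.65, 0.15, 0.65, 0.05, 0.1, 0.0, 1.0], [-0.7, 0.1, 0.7, 0.1, 0.05, 0.0, 1.0]]
37 [0.51014191 0.20057363 0.04266197] 0.0025001949664305275
[0.576 0.216 0.042] [ 0.41  0.98  2.32  3.25  1.26 -1.55] 0.0
[0.576 0.216 0.076] [ 0.42  0.89  2.35  3.25  1.19 -1.56] 0.0
[0.585 0.216 0.108] [ 0.4   0.79  2.35  3.25  1.1  -1.57] 0.0
[0.602 0.216 0.136] [ 0.38  0.7   2.33  3.23  0.99 -1.58] 0.0
[0.626 0.216 0.159] [ 0.36  0.64  2.29  3.21  0.89 -1.59] 0.0
[0.656 0.216 0.174] [ 0.33  0.6   2.24  3.18  0.8  -1.58] 0.0
[0.689 0.216 0.18 ] [ 0.31  0.6   2.17  3.15  0.73 -1.58] 0.0
[0.722 0.216 0.177] [ 0.28  0.63  2.11  3.12  0.69 -1.56] 0.0
```

Run:
```python
from p2 import *
p,R,s=cur(); q=s["joints"]
pm=np.array([.52,.21,.17]); qm,e=ik(pm,RT,L,np.array([.4,.6,2.2,3.2,1,-1.57])); print(e,qm.round(2))
ps=np.array([.51,.2,.043])
wp=[];qq=q
N=12
for i,a in enumerate(np.linspace(0,1,N+1)[1:]):
    RR=fk(q+(qm-q)*a,L)[1]; pj=fk(q+(qm-q)*a,L)[0]
    pl=p+(pm-p)*a+np.array([0,0,.10*np.sin(np.pi*a)]); pp=pl+.35*(pj-pl)
    wp.append((pp,RR)); qq,e=ik(pp,RR,L,qq); print(pp.round(3),RR.as_matrix()[:,2].round(2),qq.round(2),round(e,4))
wp.append((ps,RT)); qq,e=ik(ps,RT,L,qq); print(qq.round(2),e)
r,p1,R1=rows(p,R,wp,1); show(r); print(len(r),p1,(R1.inv()*RT).magnitude())
```

```text
3.419727300547202e-06 [ 0.48  0.61  2.5   3.33  1.07 -1.58]
[0.463 0.176 0.193] [-0.05  0.46 -0.89] [ 0.05  0.33  2.    0.6   0.94 -0.32] 0.0
[0.459 0.201 0.211] [-0.06  0.6  -0.8 ] [-0.    0.35  2.01  0.78  1.02 -0.42] 0.0
[0.458 0.222 0.228] [-0.04  0.71 -0.7 ] [-0.04  0.37  2.04  0.94  1.08 -0.5 ] 0.0
[0.461 0.239 0.244] [ 0.02  0.8  -0.6 ] [-0.07  0.39  2.08  1.1   1.12 -0.58] 0.0
[0.467 0.251 0.255] [ 0.1   0.86 -0.5 ] [-0.09  0.4   2.13  1.27  1.13 -0.66] 0.0
[0.475 0.259 0.26 ] [ 0.21  0.88 -0.43] [-0.09  0.42  2.2   1.46  1.12 -0.75] 0.0
[0.485 0.263 0.259] [ 0.34  0.86 -0.38] [-0.08  0.44  2.27  1.67  1.1  -0.86] 0.0
[0.496 0.261 0.251] [ 0.47  0.81 -0.35] [-0.04  0.46  2.35  1.92  1.08 -1.  ] 0.0
[0.506 0.254 0.236] [ 0.6   0.72 -0.35] [ 0.04  0.49  2.42  2.22  1.06 -1.16] 0.0
[0.514 0.243 0.217] [ 0.71  0.6  -0.37] [ 0.15  0.53  2.47  2.56  1.07 -1.32] 0.0
[0.519 0.228 0.194] [ 0.8   0.44 -0.41] [ 0.31  0.57  2.5   2.94  1.08 -1.45] 0.0
[0.52 0.21 0.17] [ 0.85  0.26 -0.45] [ 0.48  0.61  2.5   3.33  1.07 -1.58] 0.0
[ 0.46  1.07  2.44  3.29  1.46 -1.51] 6.0740540740315774e-0
[... 599 characters left out ...]
, -0.65, 0.3, 0.25, 1.0], [-0.05, 0.2, 0.1, -0.65, 0.3, 0.25, 1.0], [-0.2, 0.3, 0.1, -0.75, 0.2, 0.2, 1.0], [-0.25, 0.3, 0.1, -0.8, 0.15, 0.2, 1.0], [-0.3, 0.35, 0.1, -0.85, 0.05, 0.1, 1.0], [-0.3, 0.3, 0.1, -0.8, 0.05, 0.1, 1.0]]
[[-0.4, 0.4, 0.05, -0.9, -0.1, 0.05, 1.0], [-0.45, 0.35, 0.1, -0.9, -0.05, 0.0, 1.0], [-0.45, 0.4, 0.05, -0.95, -0.2, -0.05, 1.0], [-0.45, 0.35, 0.1, -0.95, -0.2, -0.1, 1.0], [-0.8, 0.05, 0.3, 0.0, 0.0, 0.0, 1.0], [-0.8, 0.05, 0.3, 0.0, 0.0, 0.0, 1.0], [-0.8, 0.05, 0.3, 0.0, 0.0, 0.0, 1.0], [-0.8, 0.05, 0.3, 0.0, 0.0, 0.0, 1.0], [-0.8, 0.05, 0.35, 0.0, 0.0, 0.0, 1.0], [-0.75, 0.0, 0.3, 0.0, 0.0, 0.0, 1.0]]
30 [0.50956724 0.20021662 0.04350853] 0.0031889557473846453
```

>>> servo_tool --pt "0.6 -0.15 -0.15 0.25 0.85 0.2 1" --pt "0.6 -0.15 -0.1 0.25 0.85 0.2 1" --pt "0.6 -0.15 -0.1 0.15 0.85 0.25 1" --pt "0.6 -0.1 -0.05 0.1 0.85 0.25 1" --pt "0.55 -0.1 -0.05 0 0.75 0.3 1" --pt "0.55 -0.1 0 0 0.8 0.25 1" --pt "0.45 0 0.05 -0.15 0.7 0.3 1" --pt "0.45 -0.05 0.05 -0.1 0.75 0.35 1" --pt "0.35 0.05 0.1 -0.3 0.6 0.3 1" --pt "0.35 0 0.1 -0.25 0.65 0.35 1"

```text
time: 9.5
eef_pos: [0.4659, 0.2539, 0.2549]
tool_rot: [-0.373, 0.71, 0.497, 0.33]
ft_force: [0.2, 0.4, -0.1]
finger_gap: -0.0001
```

>>> servo_tool --pt "0.2 0.1 0.1 -0.4 0.55 0.3 1" --pt "0.2 0.1 0.1 -0.45 0.5 0.3 1" --pt "0.1 0.2 0.1 -0.55 0.45 0.3 1" --pt "0.05 0.15 0.15 -0.55 0.4 0.3 1" --pt "-0.1 0.25 0.1 -0.65 0.3 0.25 1" --pt "-0.05 0.2 0.1 -0.65 0.3 0.25 1" --pt "-0.2 0.3 0.1 -0.75 0.2 0.2 1" --pt "-0.25 0.3 0.1 -0.8 0.15 0.2 1" --pt "-0.3 0.35 0.1 -0.85 0.05 0.1 1" --pt "-0.3 0.3 0.1 -0.8 0.05 0.1 1"

```text
time: 10.5
eef_pos: [0.5134, 0.2467, 0.2171]
tool_rot: [-0.236, 0.8, 0.216, 0.507]
ft_force: [0.3, -0.0, 1.2]
finger_gap: -0.0
```

>>> servo_tool --pt "-0.4 0.4 0.05 -0.9 -0.1 0.05 1" --pt "-0.45 0.35 0.1 -0.9 -0.05 0 1" --pt "-0.45 0.4 0.05 -0.95 -0.2 -0.05 1" --pt "-0.45 0.35 0.1 -0.95 -0.2 -0.1 1" --pt "0 0 0 0 0 0 1"

```text
time: 11.0
eef_pos: [0.5192, 0.2148, 0.17]
tool_rot: [-0.079, 0.843, 0.13, 0.516]
ft_force: [-0.4, 1.0, 0.6]
finger_gap: 0.0
```

Run:
```python
from p2 import *
p,R,s=cur(); q=s["joints"]; print(s["time"],q.round(3),p,(R.inv()*RT).as_rotvec(), fk(q,L)[0]-p)
r,p1,R1=rows(p,R,[((.51,.2,.043),RT)],1); show(r); print(p1)
```

```text
11.0 [ 0.431  0.531  2.431  3.283  0.92  -1.601] [0.51921353 0.21480376 0.16998508] [-0.00435903  0.00180783  0.00361413] [ 0.03756946 -0.00044431  0.01998205]
[[-0.8, 0.05, 0.3, 0.0, 0.0, 0.0, 1.0], [-0.8, 0.1, 0.3, 0.0, 0.0, 0.0, 1.0], [-0.8, 0.05, 0.3, 0.0, 0.0, 0.0, 1.0], [-0.8, 0.1, 0.3, 0.0, 0.0, 0.0, 1.0], [-0.8, 0.05, 0.3, 0.0, 0.0, 0.0, 1.0], [-0.75, 0.1, 0.35, -0.05, 0.0, 0.05, 1.0]]
[0.51039706 0.19996287 0.04322071]
```

>>> servo_tool --pt "-0.8 0.05 0.3 0 0 0 1" --pt "-0.8 0.1 0.3 0 0 0 1" --pt "-0.8 0.05 0.3 0 0 0 1" --pt "-0.8 0.1 0.3 0 0 0 1" --pt "-0.8 0.05 0.3 0 0 0 1" --pt "-0.75 0.1 0.35 0 0 0 1" --pt "0 0 0 0 0 0 1"

```text
time: 11.7
eef_pos: [0.5111, 0.1978, 0.0416]
tool_rot: [-0.08, 0.844, 0.129, 0.515]
ft_force: [-0.5, -0.5, 0.2]
finger_gap: 0.0002
```

Run:
```python
from p2 import *
from h import *
p,R,s=cur(); q=s["joints"]; print(s["time"],q.round(3),p,s["ft_force"])
r,p1,R1=rows(p,R,[((.574,.214,.042),RT,.016)],1); show(r); print(p1)
a=snap("side","s3.png")
cv2.imwrite("pics/c4.png",cv2.resize(a[230:400,210:410],(800,680),interpolation=2)[:600])
print((w2px("side",p)-[210,230])*4)
```

```text
11.7 [ 0.388  0.959  2.399  3.217  1.312 -1.551] [0.51110588 0.19784823 0.0416116 ] [-0.46365979 -0.49610259  0.22177239]
[[0.25, 0.05, 0.45, 0.0, 0.0, 0.0, 1.0], [0.25, 0.0, 0.45, 0.0, 0.0, 0.0, 1.0], [0.25, 0.05, 0.45, 0.0, 0.0, 0.0, 1.0], [0.2, 0.0, 0.5, 0.0, 0.0, 0.0, 1.0], [0.25, 0.05, 0.45, -0.05, 0.05, 0.0, 1.0]]
[0.57409404 0.21374204 0.04204798]
[459.51800437 386.81108127]
```

View pics/c4.png

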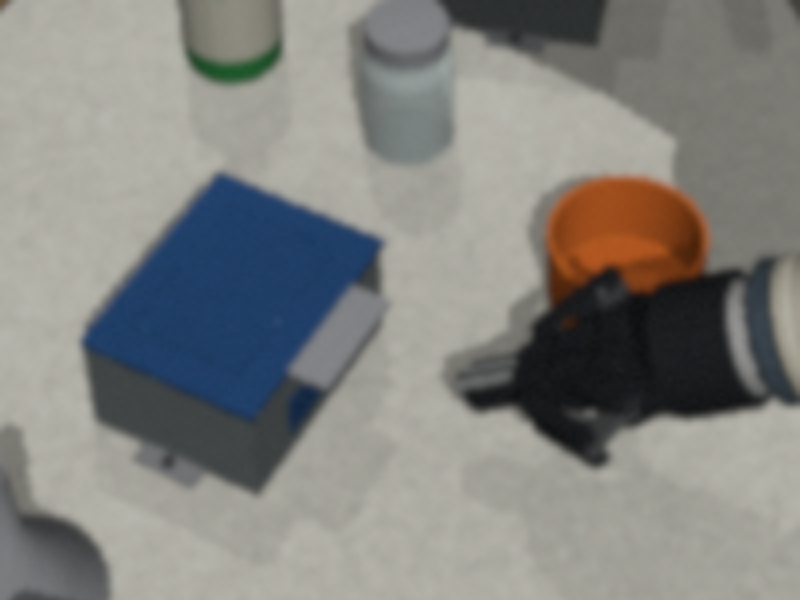

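The crop shows the closed fingertips at about (460,388), matching the projection, pointing under the lip at (340,340). The tub at (627,245) is upright and just clear of the gripper. Inserting now.

>>> servo_tool --pt "0.25 0.05 0.45 0 0 0 1" --pt "0.25 0 0.45 0 0 0 1" --pt "0.25 0.05 0.45 0 0 0 1" --pt "0.2 0 0.5 0 0 0 1" --pt "0.25 0.05 0.45 0 0 0 1" --pt "0 0 0 0 0 0 1"

```text
time: 12.35
eef_pos: [0.5767, 0.2136, 0.0475]
tool_rot: [-0.078, 0.841, 0.129, 0.519]
ft_force: [0.9, -0.3, 0.5]
finger_gap: -0.0002
```

Run:
```python
from p2 import *
from h import *
p,R,s=cur(); q=s["joints"]; print(s["time"],q.round(3),p,s["ft_force"])
k0=np.array([p[0]+.0047,p[2]+.0098])-H[[0,2]]; r0=np.hypot(*k0); t0=np.arctan2(k0[1],-k0[0]); print(r0,t0)
wp=[]
for th in np.linspace(t0,1.85,20)[1:]:
    k=H[[0,2]]+r0*np.array([-np.cos(th),np.sin(th)]); wp.append(((k[0]-.0047,p[1]-.035*(k[0]-.0047-p[0]),k[1]-.0098),R,.015))
r,p1,R1=rows(p,R,wp,1); show(r); print(len(r),p1)
a=snap("side","s4.png")
cv2.imwrite("pics/c5.png",cv2.resize(a[230:360,210:410],(800,520),interpolation=2)[:600])
```

```text
12.35 [ 0.361  0.894  2.279  3.2    1.136 -1.571] [0.57668498 0.21357659 0.04748387] [ 0.85190584 -0.3348871   0.51846771]
0.11879755432977915 -0.10724579877967261
[[0.4, 0.0, -0.25, 0.0, 0.0, 0.0, 1.0], [0.45, 0.0, -0.2, 0.0, 0.0, 0.0, 1.0], [0.5, 0.05, -0.15, 0.0, 0.0, 0.0, 1.0], [0.45, 0.0, -0.1, 0.0, 0.0, 0.0, 1.0], [0.5, 0.05, -0.05, 0.0, 0.0, 0.0, 1.0], [0.5, 0.1, -0.05, 0.0, 0.0, 0.0, 1.0], [0.45, 0.1, 0.05, 0.0, 0.0, 0.0, 1.0], [0.5, 0.1, 0.1, 0.0, 0.0, 0.0, 1.0], [0.45, 0.1, 0.1, 0.0, 0.0, 0.0, 1.0], [0.45, 0.1, 0.2, 0.0, 0.0, 0.0, 1.0]]
[[0.4, 0.15, 0.2, 0.0, 0.0, 0.0, 1.0], [0.4, 0.15, 0.25, 0.0, 0.0, 0.0, 1.0], [0.35, 0.15, 0.3, 0.0, 0.0, 0.0, 1.0], [0.3, 0.15, 0.35, 0.0, 0.0, 0.0, 1.0], [0.3, 0.15, 0.35, 0.0, 0.0, 0.0, 1.0], [0.25, 0.2, 0.4, 0.0, 0.0, 0.0, 1.0], [0.2, 0.15, 0.4, 0.0, 0.0, 0.0, 1.0], [0.15, 0.15, 0.45, 0.0, 0.0, 0.0, 1.0], [0.1, 0.15, 0.45, 0.0, 0.0, 0.0, 1.0]]
19 [0.72730938 0.20853253 0.17473597]
```

View pics/c5.png

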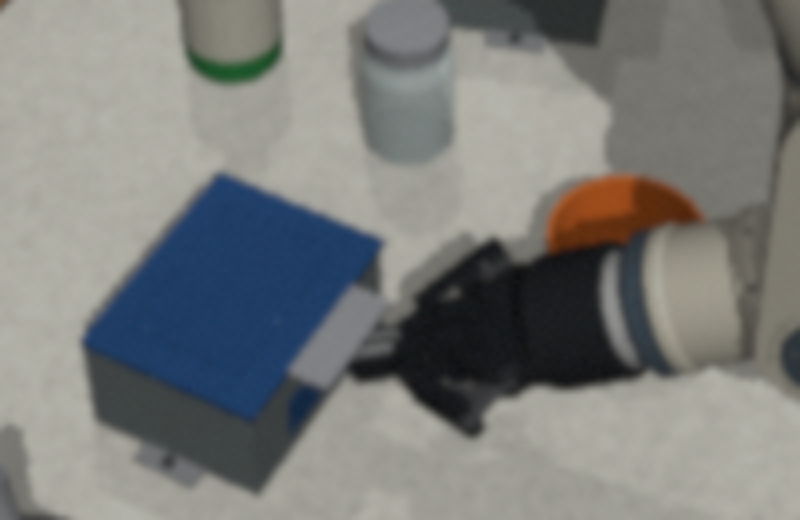

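The tip is under the lip near its right half at about (365,360), the lid is shut, and there is no contact force. I'll lift along the hinge arc.

>>> servo_tool --pt "0.4 0 -0.25 0 0 0 1" --pt "0.45 0 -0.2 0 0 0 1" --pt "0.5 0.05 -0.15 0 0 0 1" --pt "0.45 0 -0.1 0 0 0 1" --pt "0.5 0.05 -0.05 0 0 0 1"

```text
time: 12.9
eef_pos: [0.5827, 0.2129, 0.1048]
tool_rot: [-0.077, 0.843, 0.129, 0.516]
ft_force: [-1.2, -1.2, -0.8]
finger_gap: 0.0002
```

Run:
```python
from p2 import *
from h import *
p,R,s=cur(); q=s["joints"]; print(s["time"],q.round(3),p,s["ft_force"])
a=snap("side","s5.png")
cv2.imwrite("pics/c6.png",cv2.resize(a[200:360,210:410],(600,480),interpolation=2)[:600])
```

```text
12.9 [ 0.354  0.729  2.3    3.198  0.984 -1.582] [0.58271003 0.21286071 0.10477252] [-1.2386901  -1.20230682 -0.78011169]
```

View pics/c6.png

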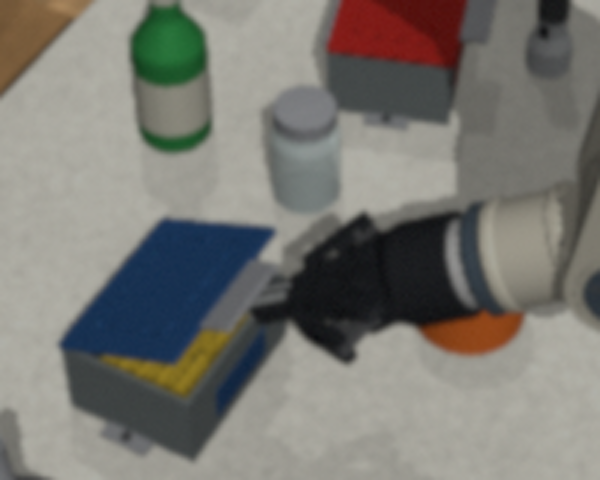

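The lid is part open, about 0.4 rad, and riding on the fingertip at about (260,300). The yellow tags are visible and the forces are low. Continuing along the arc.

>>> servo_tool --pt "0.5 0.1 -0.05 0 0 0 1" --pt "0.45 0.1 0.05 0 0 0 1" --pt "0.5 0.1 0.1 0 0 0 1" --pt "0.45 0.1 0.1 0 0 0 1" --pt "0.45 0.1 0.2 0 0 0 1" --pt "0.4 0.15 0.2 0 0 0 1" --pt "0.4 0.15 0.25 0 0 0 1" --pt "0.35 0.15 0.3 0 0 0 1" --pt "0.3 0.15 0.35 0 0 0 1" --pt "0.3 0.15 0.35 0 0 0 1"

```text
time: 13.95
eef_pos: [0.6778, 0.2092, 0.1747]
tool_rot: [-0.077, 0.843, 0.129, 0.517]
ft_force: [0.7, -0.0, 0.1]
finger_gap: -0.0001
```

>>> servo_tool --pt "0.25 0.2 0.4 0 0 0 1" --pt "0.2 0.15 0.4 0 0 0 1" --pt "0.15 0.15 0.45 0 0 0 1" --pt "0.1 0.15 0.45 0 0 0 1" --pt "0 0 0 0 0 0 1"

```text
time: 14.45
eef_pos: [0.7275, 0.2071, 0.1708]
tool_rot: [-0.076, 0.843, 0.129, 0.517]
ft_force: [-0.2, 0.4, 0.3]
finger_gap: -0.0
```

Run:
```python
from p2 import *
from h import *
p,R,s=cur(); q=s["joints"]; print(s["time"],q.round(3),p,s["ft_force"])
a=snap("side","s6.png")
cv2.imwrite("pics/c7.png",cv2.resize(a[180:380,190:440],(750,600),interpolation=2)[:600])
print(p+R.apply([0,0,-.15]))
```

```text
14.45 [ 0.241  0.619  2.029  3.053  0.608 -1.529] [0.72746234 0.20709518 0.17080133] [-0.24175431  0.43508577  0.28728399]
[0.5996838  0.16781436 0.23884295]
```

View pics/c7.png

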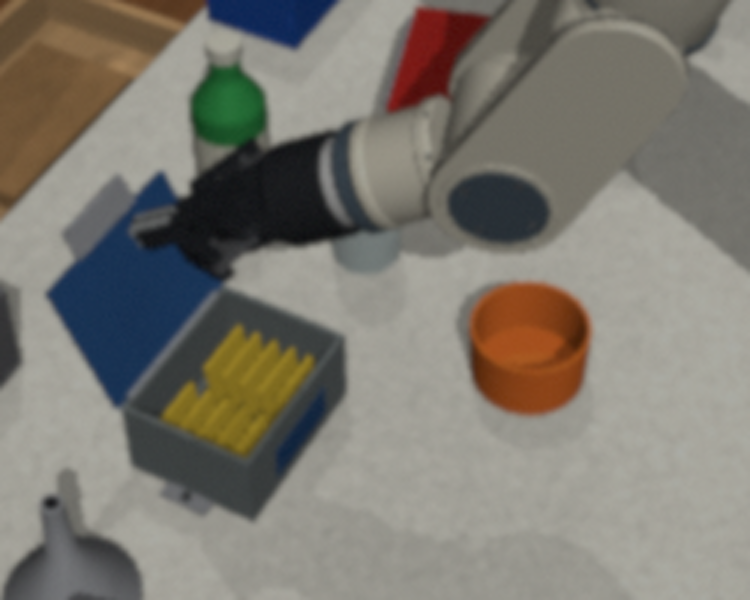

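The lid has fallen back open, the tub is upright and clear at (530,345), and the fingertips are at about (150,230). I'll back off along the tool axis.

>>> servo_tool --pt "0 0 -0.4 0 0 0 1" --pt "0 0 -0.8 0 0 0 1" --pt "0 0 -0.8 0 0 0 1" --pt "0 0 -0.8 0 0 0 1" --pt "0 0 -0.8 0 0 0 1" --pt "0 0 -0.4 0 0 0 1" --pt "0 0 0 0 0 0 1" --pt "0 0 0 0 0 0 1" --pt "0 0 0 0 0 0 1" --pt "0 0 0 0 0 0 1"

```text
time: 15.5
eef_pos: [0.6412, 0.1812, 0.2162]
tool_rot: [-0.076, 0.843, 0.129, 0.517]
ft_force: [0.4, 0.6, 0.1]
finger_gap: -0.0
```

Run:
```python
from p2 import *
from h import *
p,R,s=cur(); print(s["time"],p,s["ft_force"],abs(s["dq"]).max())
a=snap("side","s7.png");b=snap("top","t7.png")
cv2.imwrite("pics/c8.png",np.hstack([cv2.resize(a[160:400,190:440],(400,384),interpolation=2),cv2.resize(b[130:340,130:450],(400,263),interpolation=2)] if 0 else [cv2.resize(a[80:400,120:440],(400,400)),cv2.resize(b[120:400,130:410],(400,400))]))
```

```text
15.5 [0.641204   0.18116364 0.21616309] [0.3765066  0.60163859 0.11561199] 0.002050027807820055
```

View pics/c8.png

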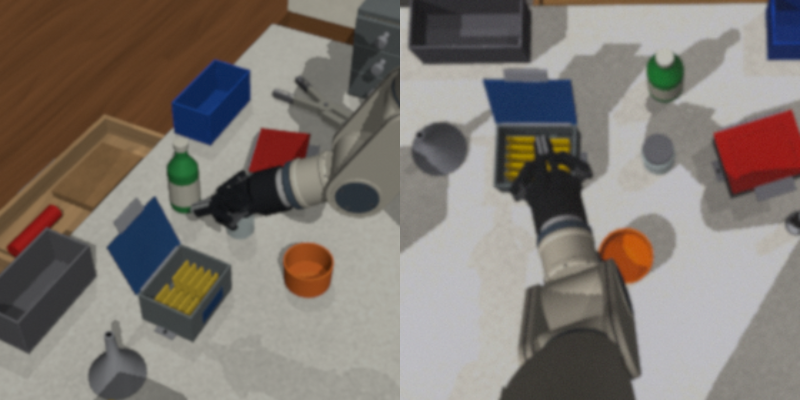

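The lid rests open at its stop, and the gripper hangs free above the tin without touching anything. The tub is upright to the right, the red lid is shut, and the other things have not moved. Handing in.

```bash
python3 -c "
from station import bot; print(bot.finish_job())"
```

```text
the job is handed in; nothing more can be done
None
```

I pushed the orange tub clear of the blue tin, flipped the blue lid open with a fingertip under its lip, and handed the job in at about 15.5 s. No verdict is reported.

- **Tub:** I pushed it to the right with two half-open fingertips. Its centre measured about 160 mm to the side of the tin's middle line, against the 110 mm needed, and it was upright.
- **Lid:** I tilted the closed fingers forward, slid them under the lip and followed the hinge arc. The last pictures show the lid leaning back open by itself.
- **Last checks:** The arm was still and clear of everything, with the force reading under 1 N. The red lid was shut. The bottle, jar and funnel looked unmoved; the torch and applicator were only partly in view.
- **Forces:** The highest reading I saw was about 6 N, during the tub push. Readings came only at the end of each move.
- **What disagreed:** My fitted arm model was out by about 4 cm once the tool was tilted. I used it only to choose reachable poses, and moved on the measured position. The tip went under the lip about 5 mm higher than planned, without touching it.

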